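Roll a sample tube into the tube reader and start it

TASK

Roll the sealed sample tube along the bench by its side, up the white ramp and into the V-groove of the tube reader, so that it lies settled in the groove with neither end sticking out; then press the reader's green button all the way down and let it spring back. Only push the tube, never pick it up or lift it, and leave the bottles, the green rack and the tip box where they stand.

Things in the scene. Friction and masses are not known exactly. Their poses are not given: they have to be found in the camera images.
- tube: Sealed sample tube lying on its side: round bar, 34 mm diameter over all its 120 mm, about 90 g, orange ends (long cap at +y), white label with a blue stripe. Origin at its middle, on its axis, 17 mm above the bench; y runs along it, x and z turn as it rolls (at the start z up, x within 0.3 rad of the reader's x). Runs on a few cm when let go, and rolls back down the ramp.
- reader: Tube reader fixed to the bench, all 170 mm long in y. Origin on the bench under the groove's bottom line, midway along it; x level from ramp to console, y along the groove, z up. The 90 degree grey metal V has its bottom at x = 0, z = 3 mm; its back face rises to x = 30, z = 33 mm. Behind it the grey console: x = 28 to 108 mm, 42 mm high, with a screen and the green button.
- lip (a point): Middle of the lip between ramp and groove, at x = -14 mm, 17 mm above the bench in the reader's frame. The white ramp rises at 13 degrees from the bench at x = -90 mm to this lip; from here the V's front face falls at 45 degrees. The tube's axis passes 34 mm high over the lip.
- seat (a point): Where the middle of the well-seated tube lies: x = 0, y = 0, 27 mm above the bench in the reader's frame; either end may be up to 25 mm further along and still not stick out.
- start_top (a point): Centre of the top of the green push button on the reader's console (28 mm diameter, in a black collar of 44 mm diameter), at x = 70 mm, y = 50 mm in the reader's frame, 60 mm above the bench when not pressed, facing up.
- start (a joint): Travel of the green button: 0 up, 0.006 m fully down. A spring pushes it back up; about 1.5 N starts it and 5 N holds it fully down.
- bottle_blue: Bystander: small white bottle with a blue cap, 38 mm diameter, 62 mm high, 70 g, standing beside the ramp or the way to it. Origin at the centre of its underside.
- bottle_green: Bystander: the same bottle with a green cap, on the other side. Origin at the centre of its underside.
- rack: Bystander: bright green tube rack, 90 x 200 x 34 mm, 250 g. Origin at the centre of its underside.
- tipbox: Bystander: dark blue box with a pale lid, 87 x 122 x 66 mm, 300 g. Origin at the centre of its underside.
Things that resemble listed ones, but are neither listed nor needed, are in the scene too. Several things look just like the tube: the one meant starts farthest from the robot's base.

How it is judged:
On the way, in this order (a step that is already met when the one before it is completed fails the run):
1. the tube has turned over by about a third of a turn (its z axis, up at the start, more than 1.9 rad from vertical) before it reaches the lip (angle between tube's own z axis and vertical above 1.9 rad and x of tube in the frame of reader below -0.02 m).
2. the tube lies settled in the V-groove (x of tube in the frame of reader between -0.006 and 0.006 m and y of tube in the frame of reader between -0.027 and 0.027 m and z of tube in the frame of reader between 0.023 and 0.031 m and angle between the y axis of tube and the y axis of reader, either way round below 0.08 rad and linear speed of tube below 0.03 m/s), for 0.3 s.
3. the green button is pressed down (at least 4.5 of its 6 mm) with the tube in the groove (value of joint start above 0.0045 m and x of tube in the frame of reader between -0.006 and 0.006 m and y of tube in the frame of reader between -0.027 and 0.027 m and z of tube in the frame of reader between 0.023 and 0.031 m and angle between the y axis of tube and the y axis of reader, either way round below 0.08 rad).
At the end, for the whole second after the job is handed in: The tube rests in the V-groove: its middle within 6 mm of the groove line, within 27 mm of mid-groove along it, 23 to 31 mm above the bench, axis within 0.08 rad of the groove; the button is up again (within 1.5 mm); bottles, rack and tip box within 20 mm of their starts (x of tube in the frame of reader between -0.006 and 0.006 m and y of tube in the frame of reader between -0.027 and 0.027 m and z of tube in the frame of reader between 0.023 and 0.031 m and angle between the y axis of tube and the y axis of reader, either way round below 0.08 rad and linear speed of tube below 0.01 m/s and value of joint start below 0.0015 m and distance of each of bottle_blue, bottle_green, rack, tipbox from where it was at the start of the episode below 0.02 m); the robot touches nothing.
It fails at once if the tube is lifted: its middle more than 30 mm above the bench while short of the ramp, or more than 46 mm anywhere (height (world z) of tube above 0.046 m or (height (world z) of tube above 0.03 m and x of tube in the frame of reader below -0.1 m)).
It fails at once if the blue-capped bottle is moved more than 20 mm or tipped (distance of bottle_blue from where it was at the start of the episode above 0.02 m or angle between bottle_blue's own z axis and vertical above 0.3 rad).
It fails at once if the green-capped bottle is moved more than 20 mm or tipped (distance of bottle_green from where it was at the start of the episode above 0.02 m or angle between bottle_green's own z axis and vertical above 0.3 rad).
It fails at once if the green rack is moved more than 20 mm or tipped (distance of rack from where it was at the start of the episode above 0.02 m or angle between rack's own z axis and vertical above 0.3 rad).
It fails at once if the blue tip box is moved more than 20 mm or tipped (distance of tipbox from where it was at the start of the episode above 0.02 m or angle between tipbox's own z axis and vertical above 0.3 rad).
It also fails if it takes over 61 s, if anything falls off the work surface, if the arm or the gripper's body presses on something with over 40 N, if the wrist force passes 120 N, or if a joint passes its speed limit or range.

ROBOT

A 6-joint arm with a two-finger parallel gripper is mounted at the origin on the work surface. World frame = base frame: x ahead of the robot, y to its left, z up, the work surface at z = 0. Lengths are in m, angles in rad, forces in N, time in s.
With the tool pointing down it reaches from about 0.35 to 0.875 m from the base axis. Payload 4.2 kg.
Tool frame: the origin (TCP) lies midway between the tips of the shut fingers; the grasp point (between the pads) lies 19 mm behind it; z points along the fingers, y is the line along which they close (so a half turn about z gives the same grasp; the last joint's range is limited). The gripper opens to 87 mm and grips with 3 to 60 N. Pads are 19 mm wide; open, the fingers measure 117 mm over their backs; the gripper's body (75 mm by 190 mm) begins 51 mm behind the grasp point.
Start: joints at [0.259, 0.385, 0.008, 0, -1.194, -0.259], TCP at [0.625, 0, 0.223] pointing down, gripper open.
Joint ranges: [-3.14, 3.14], [-1.21, 2.06], [-1.07, 1.41], [-3.16, 2.05], [-2.99, -0.16], [-3.1, 3.1]. Speed limits (rad/s): [2.79, 2.79, 3.14, 3.14, 3.14, 3.14].

INTERFACE

Orientations are given as a rotation vector (axis times angle).
In Python, from bench import bot, get_image, calibration, job gives the robot as it stands.
- The arm moves only by the tool step_arm, never from a script. Its argument "moves" is a list of rows, each a list of 7 numbers: the turn, a rotation vector about the tool's x, y, z in rad, then the shift along the tool's x, y, z in mm, then the opening, from 0 (shut) to 1 (fully open). In form: [[wx, wy, wz, x, y, z, fingers], ...]. A call has 1 to 10 rows; each row is the pose to reach, as a shift and turn from the pose commanded when the call began, along the tool's axes at that moment; what a row does not reach only later rows make up. A row lasts 1/10 s, in which the tool goes at most 50 mm and 8.59 degrees, less where a joint would pass 70% of its speed; a pose out of reach is approached as far as the arm can. A call with a gripper value outside its range is refused whole. The fingers move at their own pace and stop on an object; "grip_force" is the grip in N (left out, the last holds). Time passes only in rows, so rows that repeat a pose let the fingers close. It gives the time, the measured TCP pose, the force, the opening and the grip force at its end, in the units of the state.
- bot.read_state(): the state, without advancing time (a new reading comes with each control period).
- get_image(name): name is "scene" or "side" or "wrist"; returns the picture (384x512x3 uint8, blue, green, red); there is no depth.
- calibration(name): a dict with "camera_matrix" (3x3 intrinsics, pixels), "k1" (the pictures are not rectified: a ray, as slopes to the right and down, at radius r is drawn at 1 + k1 r^2 times it, then the intrinsics apply), "cam_to_world" (4x4, takes a point from camera to world coordinates); the wrist camera has in their place "T_tool_cam" (4x4, takes a point from camera to tool coordinates, whose origin is the TCP and whose axes are the flange's). Camera axes: x right, y down, z forward; pixel columns grow to the right and rows downward; lengths in m; the calibration is good to about 2 mm. A picture is of the moment at which its call begins: read the wrist's pose just before it. calibration takes no time and is no camera call.
- job.sign_off(): hands the job in; it is judged then, once.
The state is a dict: "time_s": time; "joints": joint angles; "qvel": joint speeds; "effort": joint torques, N m; "ee_pos": TCP position; "tcp_rot": TCP orientation; "contact_force": force on the tool from outside, world axes, zero at the start; "torque": the same for the moment, N m; "width": finger opening in m; "finger_force": force on a finger pad.
Only numpy, scipy, OpenCV 4.12 (cv2) and the standard library are available. Lean on these libraries where they do the work, as an engineer would, in place of code of your own. Each camera call takes 0.05 s, during which the arm holds its last target. There are 200 camera calls.

## Working session

There is one attempt and no reset: what is moved stays moved. The work goes in short steps, Python scripts to look and compute and a tool call to move; the robot and the scene stay as the last step left them, time stands still between calls to the robot, and variables do not carry over. Pictures are saved under pics/ and viewed, at most 10 in all, crops included, and the job is handed in when it is done.

Besides the shell and the picture viewer there is one more tool, called in YAML: its name, and indented under it one key for each argument. step_arm: Moves the arm, as the interface text tells. Its arguments: {"type":"object","properties":{"moves":{"type":"array"},"grip_force":{"type":"number"}},"required":["moves"]}

```bash
mkdir -p pics; python3 - <<'E'
from bench import bot,get_image,calibration
import cv2
s=bot.read_state();print({k:s[k] for k in('time_s','ee_pos','tcp_rot','width')})
for n in('scene','side'):
    cv2.imwrite(f'pics/{n}0.png',get_image(n));c=calibration(n);print(n,c)
print(calibration('wrist'))
E
```

```text
{'time_s': 0.0, 'ee_pos': array([6.24382055e-01, 1.45660188e-05, 2.21447790e-01]), 'tcp_rot': array([ 2.22002635, -2.22056114, -0.00238669]), 'width': 0.08694761354548436}
scene {'camera_matrix': array([[388.99596997,   0.        , 254.67093237],
       [  0.        , 388.99596997, 189.69255438],
       [  0.        ,   0.        ,   1.        ]]), 'k1': -0.04376598149110737, 'cam_to_world': array([[ 0.55732319,  0.59281262, -0.58134676,  1.09533638],
       [ 0.83016535, -0.38545017,  0.40280722, -0.40631809],
       [ 0.014709  , -0.70710774, -0.70695282,  0.79161651],
       [ 0.        ,  0.        ,  0.        ,  1.        ]])}
side {'camera_matrix': array([[435.07772995,   0.        , 259.86556409],
       [  0.        , 435.07772995, 189.92422938],
       [  0.        ,   0.        ,   1.        ]]), 'k1': -0.16743078908026987, 'cam_to_world': array([[ 0.9417213 , -0.17897757,  0.28482982,  0.20024808],
       [-0.33616289, -0.46930788,  0.81654432, -0.8662477 ],
       [-0.01247024, -0.86470639, -0.50212285,  0.63325613],
       [ 0.        ,  0.        ,  0.        ,  1.        ]])}
{'camera_matrix': array([[288.21970787,   0.        , 254.55209613],
       [  0.        , 288.21970787, 189.06927824],
       [  0.        ,   0.        ,   1.        ]]), 'k1': -0.009512334744571117, 'T_tool_cam': array([[-6.69989016e-04, -9.62515372e-01, -2.71226307e-01,
         7.40975573e-02],
       [ 9.99999381e-01, -4.03895147e-04, -1.03689541e-03,
        -1.18950287e-04],
       [ 8.88480785e-04, -2.71226833e-01,  9.62515047e-01,
        -1.62126778e-01],
       [ 0.00000000e+00,  0.00000000e+00,  0.00000000e+00,
         1.00000000e+00]])}
```

View pics/scene0.png

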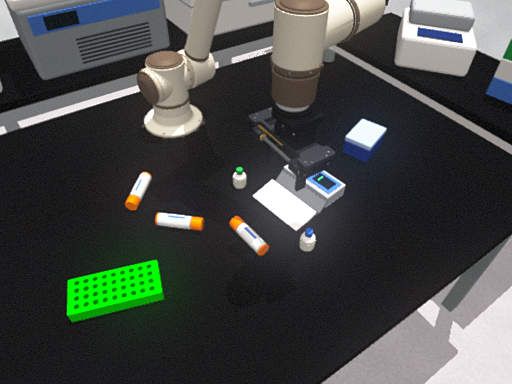

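View pics/side0.png

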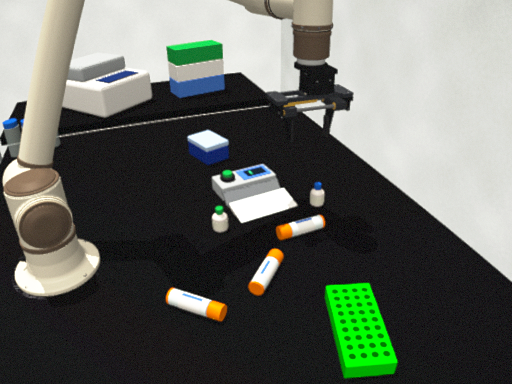

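The scene view shows three tubes at about (140,190), (180,222) and (249,236), the ramp at (285,203), and the console at (325,185), partly hidden by the gripper. The side view shows the candidate tube at (301,227), the ramp at (262,205), the button at (228,176), and bottles at (220,219) and (318,195).

```bash
cat > h.py <<'E'
import numpy as np,cv2
from bench import bot,get_image,calibration
from scipy.spatial.transform import Rotation as R
def ray(n,px,T=None):
    c=calibration(n);K=c['camera_matrix'];p=(np.array(px,float)-K[:2,2])/K[0,0]
    u=p.copy()
    for _ in range(20):u=p/(1+c['k1']*(u@u))
    M=c['cam_to_world'] if T is None else T
    return M[:3,3],M[:3,:3]@np.array([u[0],u[1],1])
def onz(n,px,z,T=None):
    o,d=ray(n,px,T);return o+d*(z-o[2])/d[2]
def wristT():
    s=bot.read_state();T=np.eye(4);T[:3,:3]=R.from_rotvec(s['tcp_rot']).as_matrix();T[:3,3]=s['ee_pos']
    return T@calibration('wrist')['T_tool_cam']
def blobs(m,amin=15):
    n,l,st,ce=cv2.connectedComponentsWithStats(m.astype(np.uint8)*255)
    return [(st[i,4],ce[i],l==i) for i in range(1,n) if st[i,4]>=amin]
def hsv(im):return cv2.cvtColor(im,cv2.COLOR_BGR2HSV).astype(int)
E
python3 - <<'E'
from h import *
np.set_printoptions(precision=4,suppress=True)
for n in('scene','side'):
    im=cv2.imread(f'pics/{n}0.png');q=hsv(im);H,S,V=q[...,0],q[...,1],q[...,2]
    print(n)
    for nm,m,z in(('orange',(H>5)&(H<22)&(S>150)&(V>110),.017),('green',(H>50)&(H<75)&(S>150)&(V>60),.06),('blue',(H>100)&(H<125)&(S>140)&(V>70),.058)):
        for a,c,_ in blobs(m):
            if c[1]>140: print(nm,a,c,onz(n,c,z))
    w=(S<60)&(V>150)
    for a,c,l in blobs(w,60):
        if c[1]>150:
            cn=max(cv2.findContours(l.astype(np.uint8),0,2)[0],key=cv2.contourArea)
            ap=cv2.approxPolyDP(cn,4,True)[:,0]
            print('white',a,c,onz(n,c,.017)); 
            if a>700: print([(tuple(p),onz(n,p,0)[:2],onz(n,p,.017)[:2]) for p in ap])
im=cv2.imread('pics/side0.png')[150:240,200:330];cv2.imwrite('pics/c1.png',cv2.resize(im,None,fx=6,fy=6,interpolation=2))
E
```

```text
scene
orange 17 [146.5294 172.8235] [ 0.227  -0.1923  0.017 ]
orange 160 [132.075 202.35 ] [ 0.3168 -0.272   0.017 ]
orange 26 [156.     217.9231] [ 0.4042 -0.2401  0.017 ]
orange 130 [196.8077 223.5923] [ 0.4797 -0.1596  0.017 ]
orange 113 [235.0885 221.9469] [ 0.5291 -0.0737  0.017 ]
orange 86 [262.7791 249.5233] [ 0.6409 -0.0636  0.017 ]
green 38 [239.0526 169.6316] [0.4038 0.0182 0.06  ]
green 4118 [113.6739 290.1472] [ 0.5807 -0.4073  0.06  ]
blue 394 [360.2563 150.3553] [0.5262 0.3702 0.058 ]
blue 167 [323.7365 182.1497] [0.5708 0.1863 0.058 ]
blue 19 [249.7895 232.2632] [ 0.6059 -0.0789  0.058 ]
blue 54 [308.9074 231.7037] [0.6828 0.0416 0.058 ]
white 2152 [288.947  200.9047] [0.5457 0.0897 0.017 ]
[((np.int32(282), np.int32(171)), array([0.423 , 0.1588]), array([0.4374, 0.1467])), ((np.int32(253), np.int32(196)), array([0.4628, 0.0267]), array([0.4764, 0.0174])), ((np.int32(296), np.int32(230)), array([0.6271, 0.0523]), array([0.6372, 0.0424])), ((np.int32(325), np.int32(201)), array([0.5895, 0.1855]), array([0.6004, 0.1728])), ((np.int32(306), np.int32(187)), array([0.5166, 
[... 4260 characters left out ...]
.int32(252)), array([-0.0881,  0.0836]), array([-0.0804,  0.0581])), ((np.int32(26), np.int32(261)), array([-0.0791,  0.0437]), array([-0.0716,  0.0193])), ((np.int32(18), np.int32(263)), array([-0.0988,  0.0418]), array([-0.0908,  0.0175])), ((np.int32(15), np.int32(280)), array([-0.099 , -0.0224]), array([-0.091, -0.045])), ((np.int32(36), np.int32(295)), array([-0.0446, -0.0898]), array([-0.038 , -0.1107])), ((np.int32(69), np.int32(290)), array([ 0.0287, -0.0953]), array([ 0.0333, -0.116 ])), ((np.int32(92), np.int32(273)), array([ 0.0805, -0.0528]), array([ 0.0837, -0.0746]))]
white 404 [265.7426 271.005 ] [ 0.4452 -0.1947  0.017 ]
white 622 [188.2395 301.3826] [ 0.2688 -0.2284  0.017 ]
```

View pics/c1.png

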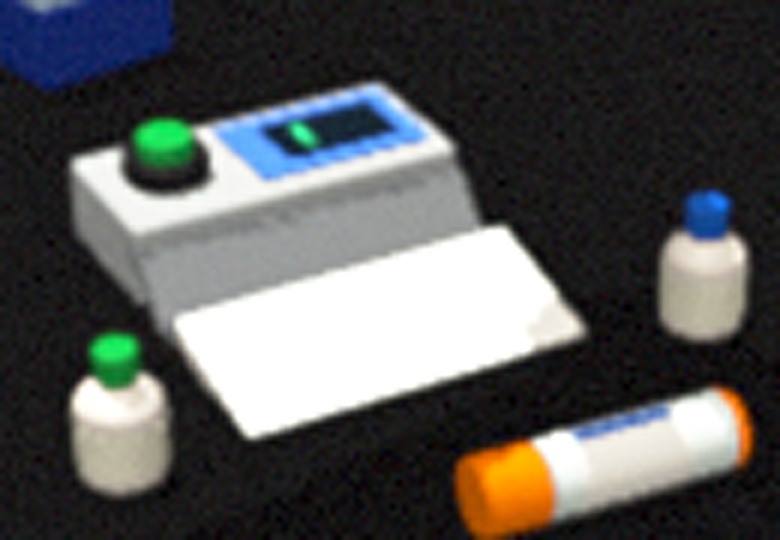

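Views agree: the farthest tube is at about (0.594, -0.068). The white ramp's foot corners are (253,196) and (296,230) in scene and (241,222) and (296,204) in side. The button at (227,173) in side fits that reader frame. Next I'll refine the tube.

```bash
cat >> h.py <<'E'
O=np.array([.5289,.1289]);A=np.arctan2(-.165,-.986)
def setr(o,a):
    global O,A;O=np.array(o);A=a
def axes():y=np.array([np.cos(A),np.sin(A)]);return np.array([y[1],-y[0]]),y
def tor(p):
    x,y=axes();d=np.array(p)[:2]-O;return np.array([d@x,d@y])
def fromr(x,y):
    a,b=axes();return O+x*a+y*b
def tubefind(n,im,seed_xy,z=.017,T=None,lo=.1):
    """hull of orange/white/blue pixels whose bench point lies near the seed: centre and yaw on plane z"""
    q=hsv(im);H,S,V=q[...,0],q[...,1],q[...,2]
    m=(((H>5)&(H<22)&(S>130)&(V>90))|((S<70)&(V>90))|((H>100)&(H<125)&(S>60)&(V>60)))
    k=[]
    for v,u in np.argwhere(m):
        p=onz(n,(u,v),z,T)
        if np.hypot(*(p[:2]-seed_xy))<lo:k.append((u,v))
    mm=np.zeros(m.shape,np.uint8)
    for u,v in k:mm[v,u]=1
    a,c,l=max(blobs(mm>0),key=lambda t:t[0])
    hull=cv2.convexHull(np.argwhere(l)[:,::-1].astype(np.float32))
    M=cv2.moments(hull);ce=(M['m10']/M['m00'],M['m01']/M['m00'])
    org=blobs(l&(H>5)&(H<22)&(S>130),8)
    org=sorted(org,key=lambda t:-t[0])[:2]
    e=[onz(n,o[1],z,T)[:2] for o in org]
    r=cv2.minAreaRect(hull);bp=cv2.boxPoints(r)
    d=[np.linalg.norm(bp[i]-bp[(i+1)%4]) for i in range(2)]
    i=int(np.argmin(d));m1=(bp[i]+bp[i+1])/2;m2=(bp[(i+2)%4]+bp[(i+3)%4])/2
    E=[onz(n,m,z,T)[:2] for m in(m1,m2)]
    return ce,onz(n,ce,z,T)[:2],e,E
E
python3 - <<'E'
from h import *
np.set_printoptions(precision=4,suppress=True)
for n in('scene','side'):
    im=cv2.imread(f'pics/{n}0.png')
    ce,c,e,E=tubefind(n,im,np.array([.594,-.068]))
    print(n,ce,c,e,'ends',E,np.linalg.norm(E[0]-E[1]),[np.degrees(np.arctan2(*(abs(x[0]-x[1])[::-1]))) for x in(e,E) if len(x)>1],tor(c))
# reader corners
for n,P in(('side',[(229,203),(284.5,188)]),):
    for p in P:print('lip',tor(onz(n,p,.017)))
print('foot',[tor(onz(n,p,0)) for n,p in(('side',(241,222)),('side',(296,204)),('scene',(253,196)),('scene',(296,230)))])
print('button',tor(onz('side',(226.6,172.5),.058)))
for nm,p in(('blue',[.681,.042]),('green',[.401,.018])):print(nm,tor(p))
E
```

```text
Traceback (most recent call last):
  File "h.py", line 33, in tubefind
    p=onz(n,(u,v),z,T)
  File "h.py", line 11, in onz
    o,d=ray(n,px,T);return o+d*(z-o[2])/d[2]
        ~~~^^^^^^^^
  File "h.py", line 5, in ray
    c=calibration(n);K=c['camera_matrix'];p=(np.array(px,float)-K[:2,2])/K[0,0]
ValueError: time passes only in moves, steps and waits
```

```bash
sed -i 's/^from bench import.*/from bench import bot,get_image,calibration as _cal\nimport functools\ncalibration=functools.lru_cache(None)(_cal)/' h.py
cat > m.py <<'E'
from h import *
np.set_printoptions(precision=4,suppress=True)
for n in('scene','side'):
    im=cv2.imread(f'pics/{n}0.png')
    ce,c,e,E=tubefind(n,im,np.array([.594,-.068]))
    print(n,ce,c,e,'ends',E,np.linalg.norm(E[0]-E[1]),[np.degrees(np.arctan2(*(abs(x[0]-x[1])[::-1]))) for x in(e,E) if len(x)>1],tor(c))
for n,P in(('side',[(229,203),(284.5,188)]),):
    for p in P:print('lip',tor(onz(n,p,.017)))
print('foot',[tor(onz(n,p,0)) for n,p in(('side',(241,222)),('side',(296,204)),('scene',(253,196)),('scene',(296,230)))])
print('button',tor(onz('side',(226.6,172.5),.058)))
for nm,p in(('blue',[.681,.042]),('green',[.401,.018])):print(nm,tor(p))
E
python3 m.py
```

```text
scene (248.56669361358124, 235.10670978173) [ 0.5845 -0.0682] [array([ 0.5295, -0.0738]), array([ 0.6406, -0.0636])] ends [array([ 0.5135, -0.0744]), array([ 0.6497, -0.0624])] 0.13668050373684845 [np.float64(5.279940585138926), np.float64(5.032894823932425)] [-0.2036 -0.0223]
side (300.02632208662357, 226.5929648241206) [ 0.5818 -0.0688] [array([ 0.536, -0.073]), array([ 0.6474, -0.0642])] ends [array([ 0.6519, -0.0648]), array([ 0.5164, -0.074 ])] 0.13586103945484726 [np.float64(4.561488754399357), np.float64(3.8792935610259818)] [-0.2038 -0.0196]
lip [-0.0157  0.0839]
lip [-0.0224 -0.0875]
foot [array([-0.0901,  0.0863]), array([-0.0882, -0.084 ]), array([-0.0899,  0.0821]), array([-0.0918, -0.0842])]
button [0.0753 0.0457]
blue [-0.1108 -0.1357]
green [-0.0883  0.1444]
```

step_arm:
  moves:
    - [0,0,-0.08,30,-24,40,0]
    - [0,0,-0.082,61,-48,80,0]
    - [0,0,-0.082,61,-48,120,0]
    - [0,0,-0.082,61,-48,120,0]
    - [0,0,-0.082,61,-48,120,0]

```text
time_s: 0.6
ee_pos: [0.6726, -0.0613, 0.1019]
tcp_rot: [2.309, -2.127, -0.002]
contact_force: [-0.7, 0.2, 2.0]
width: 0.0552
finger_force: 0.0
```

```bash
python3 - <<'E'
from h import *
s=bot.read_state();print(s['time_s'],s['ee_pos'],R.from_rotvec(s['tcp_rot']).as_matrix().round(3),s['width'])
T=wristT();np.save('T1.npy',T);cv2.imwrite('pics/w1.png',get_image('wrist'))
E
```

```text
0.6 [ 0.67262049 -0.06126931  0.10194444] [[ 0.082 -0.997 -0.002]
 [-0.997 -0.082 -0.001]
 [ 0.001  0.003 -1.   ]] 0.05523353818122744
```

View pics/w1.png

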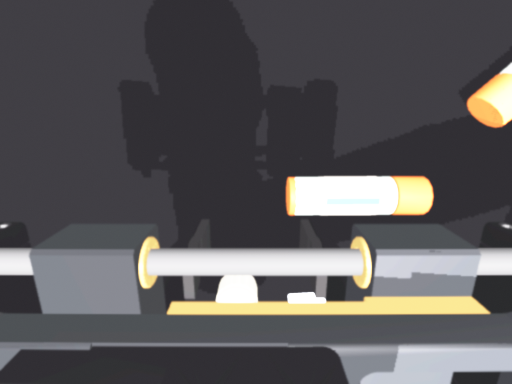

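The wrist view shows the tube lying level across (287–432, 178–215), so it is aligned with the tool. I'll measure where its ends are.

```bash
python3 - <<'E'
from h import *
np.set_printoptions(precision=4,suppress=True)
T=np.load('T1.npy')
for p in[(287,196),(432,195)]:print(onz('wrist',p,.017,T))
print('c',onz('wrist',(359.5,196),.022,T), onz('wrist',(359.5,178),.017,T),onz('wrist',(359.5,215),.017,T))
E
```

```text
[ 0.6436 -0.0617  0.017 ]
[ 0.5135 -0.0732  0.017 ]
c [ 0.5807 -0.0684  0.022 ] [ 0.5817 -0.0834  0.017 ] [ 0.5754 -0.049   0.017 ]
```

step_arm:
  moves:
    - [0,0,0,0,0,40,0]
    - [0,0,0,0,0,75,0]
    - [0,0,0,0,0,91,0]
    - [0,0,0,0,3,91,0]
    - [0,0,0,0,7,91,0]
    - [0,0,0,0,10,91,0]
    - [0,0,0,0,13,91,0]
    - [0,0,0,0,16,91,0]
    - [0,0,0,0,19,91,0]

```text
time_s: 1.55
ee_pos: [0.6541, -0.0626, 0.0123]
tcp_rot: [-2.31, 2.128, -0.001]
contact_force: [0.3, 0.4, 0.2]
width: 0.0004
finger_force: 0.0
```

step_arm:
  moves:
    - [0,0,0,0,3,0,0]
    - [0,0,0,0,6,0,0]
    - [0,0,0,0,9,0,0]
    - [0,0,0,0,12,0,0]
    - [0,0,0,0,15,0,0]
    - [0,0,0,0,18,0,0]
    - [0,0,0,0,20,0,0]
    - [0,0,0,0,20,0,0]

```text
time_s: 2.35
ee_pos: [0.6338, -0.0642, 0.0116]
tcp_rot: [2.31, -2.128, -0.0]
contact_force: [1.2, 0.0, 0.8]
width: 0.0007
finger_force: 0.5
```

```bash
cat > look.py <<'E'
from h import *
import sys
np.set_printoptions(precision=4,suppress=True)
tag,seed=sys.argv[1],np.array([float(sys.argv[2]),float(sys.argv[3])]);z=float(sys.argv[4])
R_=.085
s=bot.read_state();print(s['time_s'],s['ee_pos'],s['contact_force'],s['width'])
for n in('scene','side'):
    im=get_image(n);cv2.imwrite(f'pics/{n}{tag}.png',im)
    try:
        ce,c,e,E=tubefind(n,im,seed,z,lo=R_)
        a=[np.degrees(np.arctan((x[0]-x[1])[1]/(x[0]-x[1])[0])) for x in(e,E) if len(x)>1]
        print(n,np.array(ce).round(1),'c',c,'reader',tor(c),'orange',e,'len',np.linalg.norm(E[0]-E[1]),'yaw deg',a,'want',np.degrees(A)%180)
    except Exception as ex:print(n,ex)
E
python3 look.py 2 .558 -.07 .017
```

```text
2.35 [ 0.6338 -0.0642  0.0116] [1.2144 0.003  0.7752] 0.0006997891395076919
scene [241.6 228.8] c [ 0.5576 -0.072 ] reader [-0.2029  0.0049] orange [array([ 0.5165, -0.0831]), array([ 0.6234, -0.0775])] len 0.13344751101028224 yaw deg [np.float64(2.994847375841483), np.float64(5.009499093241064)] want 9.50001059562598
side [293.3 228.4] c [ 0.5632 -0.07  ] reader [-0.2018 -0.001 ] orange [array([ 0.5178, -0.0743]), array([ 0.6288, -0.0649])] len 0.13604927649919812 yaw deg [np.float64(4.857521293437577), np.float64(5.303789845078582)] want 9.50001059562598
```

step_arm:
  moves:
    - [0,0,0,0,-12,0,0]
    - [0,0,0,0,-12,-40,0]
    - [0,0,-0.04,20,15,-60,0.6]
    - [0,0,-0.084,42,55,-60,0.6]
    - [0,0,-0.084,42,71,-60,0.6]
    - [0,0,-0.084,42,71,-35,0.6]
    - [0,0,-0.084,42,71,-10,0.6]
    - [0,0,-0.084,42,71,1,0.6]
    - [0,0,-0.084,42,71,1,0.6]

```text
time_s: 3.35
ee_pos: [0.5649, -0.1119, 0.0085]
tcp_rot: [2.395, -2.028, -0.006]
contact_force: [0.3, 0.8, -0.2]
width: 0.0475
finger_force: 0.0
```

```bash
python3 look.py 3 .560 -.07 .017; python3 - <<'E'
from h import *
s=bot.read_state();print(tor(s['ee_pos']),R.from_rotvec(s['tcp_rot']).as_matrix().round(3))
T=wristT();cv2.imwrite('pics/w3.png',get_image('wrist'))
E
```

```text
3.35 [ 0.5649 -0.1119  0.0085] [ 0.2743  0.7724 -0.247 ] 0.04746639136048688
scene [253.2 229.4] c [ 0.5755 -0.0482] reader [-0.1824 -0.0167] orange [] len 0.07908066540152162 yaw deg [np.float64(-80.33167559188352)] want 9.50001059562598
side [279.5 232. ] c [ 0.5261 -0.072 ] reader [-0.1977  0.036 ] orange [array([ 0.5143, -0.0802]), array([ 0.56  , -0.0528])] len 0.06169745974893401 yaw deg [np.float64(30.980532932507284), np.float64(7.32499979509946)] want 9.50001059562598
[-0.24375932  0.00202516] [[ 0.166 -0.986 -0.   ]
 [-0.986 -0.166 -0.   ]
 [ 0.     0.    -1.   ]]
```

View pics/w3.png

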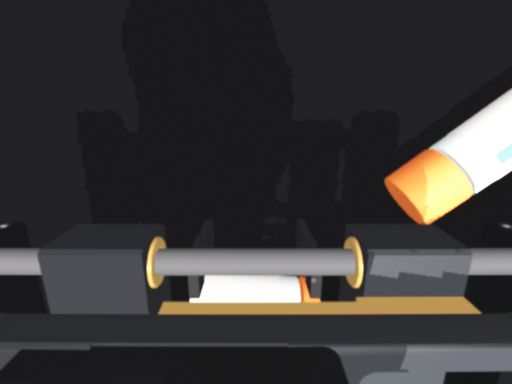

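The wrist view shows the tube ahead of both fingers, its label at (203–300, 290). Another tube at (430,185) is out of the way. Starting to roll.

step_arm:
  moves:
    - [0,0,0,-4,0,0,0.6]
    - [0,0,0,-8,0,0,0.6]
    - [0,0,0,-11,0,0,0.6]
    - [0,0,0,-13,0,0,0.6]
    - [0,0,0,-15,0,0,0.6]
    - [0,0,0,-17,0,0,0.6]
    - [0,0,0,-19,0,0,0.6]
    - [0,0,0,-21,0,0,0.6]
    - [0,0,0,-23,0,0,0.6]
    - [0,0,0,-25,0,0,0.6]

```text
time_s: 4.5
ee_pos: [0.5626, -0.0871, 0.0105]
tcp_rot: [2.398, -2.03, -0.0]
contact_force: [-0.8, -0.4, 0.6]
width: 0.0522
finger_force: 0.0
```

step_arm:
  moves:
    - [0,0,0,-3,0,0,0.6]
    - [0,0,0,-6,0,0,0.6]
    - [0,0,0,-9,0,0,0.6]
    - [0,0,0,-12,0,0,0.6]
    - [0,0,0,-15,0,0,0.6]
    - [0,0,0,-18,0,0,0.6]
    - [0,0,0,-21,0,0,0.6]
    - [0,0,0,-24,0,0,0.6]
    - [0,0,0,-27,0,0,0.6]
    - [0,0,0,-30,0,0,0.6]

```text
time_s: 5.5
ee_pos: [0.5577, -0.0573, 0.0105]
tcp_rot: [-2.398, 2.03, -0.0]
contact_force: [0.7, -0.6, -0.5]
width: 0.0528
finger_force: 0.0
```

```bash
python3 - <<'E'
from h import *
s=bot.read_state();print(tor(s['ee_pos']),s['contact_force'])
a=get_image('scene');b=get_image('side')
a=a[130:300,140:380];b=b[140:310,180:360]
f=lambda i:cv2.resize(i,None,fx=2,fy=2,interpolation=2)
cv2.imwrite('pics/d4.png',np.hstack([f(a)[:,:420],f(b)]))
E
```

```text
[-0.18843516  0.00236558] [ 0.65552389 -0.56738796 -0.4527823 ]
```

View pics/d4.png

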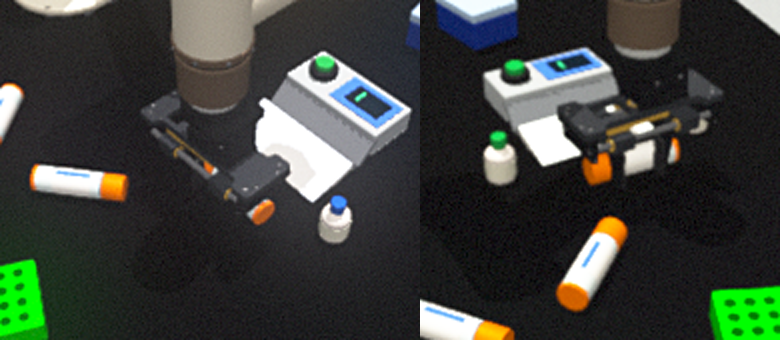

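Scene: the tube's short end is at (271,235), clear of the blue bottle. Side: the long cap is at (269,222), and the tube is in front of both fingers. I'll triangulate the ends.

```bash
cat > ends.py <<'E'
from h import *
np.set_printoptions(precision=4,suppress=True)
import sys
z=float(sys.argv[1]); xl=float(sys.argv[2])
s=bot.read_state();print(s['time_s'],'tcp',tor(s['ee_pos']),s['ee_pos'][2],s['contact_force'])
for n in('scene','side'):
    im=get_image(n);q=hsv(im);H,S,V=q[...,0],q[...,1],q[...,2]
    for a,c,l in blobs((H>5)&(H<22)&(S>150)&(V>90),8):
        p=tor(onz(n,c,z))
        if p[0]>xl and p[0]<.03 and abs(p[1])<.1:print(n,a,c.round(1),p)
E
python3 ends.py .017 -.19
```

```text
5.6 tcp [-0.1883  0.0024] 0.010549218132562592 [ 0.0042  0.2737 -0.2739]
scene 17 [243.9 213.2] [-0.1628  0.0402]
scene 82 [271.9 235.6] [-0.1615 -0.0633]
side 26 [298.1 198.1] [-0.0881 -0.0903]
side 36 [279.  204.3] [-0.0892 -0.0285]
side 10 [275.5 212.2] [-0.1175 -0.0008]
side 23 [307.8 214. ] [-0.1667 -0.0684]
side 177 [268.5 224. ] [-0.1548  0.0418]
```

step_arm:
  moves:
    - [0,0,0,-3,0,0,0.6]
    - [0,0,0,-6,0,0,0.6]
    - [0,0,0,-9,0,0,0.6]
    - [0,0,0,-12,0,0,0.6]
    - [0,0,0,-16,0,0,0.6]
    - [0,0,0,-20,0,0,0.6]
    - [0,0,0,-24,0,0,0.6]
    - [0,0,0,-28,0,0,0.6]
    - [0,0,0,-31,0,0,0.6]
    - [0,0,0,-34,0,0,0.6]

```text
time_s: 6.7
ee_pos: [0.5521, -0.0238, 0.0106]
tcp_rot: [-2.398, 2.029, -0.0]
contact_force: [0.2, 0.8, 0.2]
width: 0.0523
finger_force: 0.0
```

step_arm:
  moves:
    - [0,0,0,-3,0,0,0.6]
    - [0,0,0,-6,0,0,0.6]
    - [0,0,0,-10,0,0,0.6]
    - [0,0,0,-14,0,0,0.6]
    - [0,0,0,-18,0,0,0.6]
    - [0,0,0,-22,0,0,0.6]
    - [0,0,0,-26,0,0,0.6]
    - [0,0,0,-30,0,0,0.6]
    - [0,0,0,-34,0,-1,0.6]
    - [0,0,0,-37,0,-2,0.6]

```text
time_s: 7.7
ee_pos: [0.546, 0.0126, 0.0128]
tcp_rot: [2.398, -2.029, 0.0]
contact_force: [-0.3, -1.6, 0.4]
width: 0.0521
finger_force: 0.9
```

```bash
python3 ends.py .018 -.13
```

```text
7.7 tcp [-0.1175  0.0023] 0.012790255066267676 [-0.3193 -1.5601  0.4493]
scene 32 [265.2 197.7] [-0.0817  0.0421]
scene 12 [263.3 204.7] [-0.1037  0.0268]
scene 59 [291.4 223.1] [-0.0955 -0.0693]
side 66 [272.1 187.2] [-0.002  -0.0588]
side 8 [260.4 197.5] [-0.0348 -0.0021]
side 26 [294.3 199. ] [-0.0883 -0.0778]
side 116 [256.5 210.2] [-0.0854  0.0379]
```

step_arm:
  moves:
    - [0,0,0,-3,0,-1,0.6]
    - [0,0,0,-6,0,-1.5,0.6]
    - [0,0,0,-9,0,-2,0.6]
    - [0,0,0,-12,0,-3,0.6]
    - [0,0,0,-15,0,-3.5,0.6]
    - [0,0,0,-18,0,-4,0.6]
    - [0,0,0,-21,0,-5,0.6]
    - [0,0,0,-24,0,-5.5,0.6]
    - [0,0,0,-27,0,-6,0.6]
    - [0,0,0,-30,0,-7,0.6]

```text
time_s: 8.8
ee_pos: [0.5408, 0.0423, 0.0195]
tcp_rot: [2.398, -2.029, -0.0]
contact_force: [-0.4, -1.6, 2.2]
width: 0.0522
finger_force: 1.0
```

step_arm:
  moves:
    - [0,0,0,-3,0,-1,0.6]
    - [0,0,0,-6,0,-1.5,0.6]
    - [0,0,0,-9,0,-2,0.6]
    - [0,0,0,-12,0,-3,0.6]
    - [0,0,0,-15,0,-3.5,0.6]
    - [0,0,0,-18,0,-4,0.6]
    - [0,0,0,-21,0,-5,0.6]
    - [0,0,0,-24,0,-5.5,0.6]

```text
time_s: 9.6
ee_pos: [0.537, 0.0659, 0.0252]
tcp_rot: [2.398, -2.03, 0.0]
contact_force: [-0.0, -3.0, 1.4]
width: 0.0523
finger_force: 1.3
```

```bash
python3 ends.py .030 -.08
```

```text
9.6 tcp [-0.0635  0.0024] 0.025166757194357955 [-0.042  -2.9534  1.3999]
scene 32 [280.3 183.7] [-0.0202  0.0444]
scene 22 [277.3 190.6] [-0.0462  0.0308]
scene 53 [306.5 208.1] [-0.0362 -0.0675]
side 18 [283.4 185.6] [-0.0283 -0.0801]
side 105 [246.7 197.7] [-0.0346  0.0397]
```

step_arm:
  moves:
    - [0,0,0,-2,0,-0.5,0.6]
    - [0,0,0,-4,0,-1,0.6]
    - [0,0,0,-6,0,-1.5,0.6]
    - [0,0,0,-8,0,-2,0.6]
    - [0,0,0,-10,0,-2.5,0.6]
    - [0,0,0,-12,0,-3,0.6]
    - [0,0,0,-14,0,-3.5,0.6]
    - [0,0,0,-16,0,-4,0.6]
    - [0,0,0,-18,0,-4.5,0.6]
    - [0,0,0,-20,0,-5,0.6]

```text
time_s: 10.7
ee_pos: [0.5336, 0.0858, 0.0299]
tcp_rot: [-2.398, 2.03, 0.0]
contact_force: [-0.5, -0.7, 0.3]
width: 0.0523
finger_force: 0.1
```

step_arm:
  moves:
    - [0,0,0,-2,0,-0.5,0.6]
    - [0,0,0,-4,0,-1,0.6]
    - [0,0,0,-6,0,-1.5,0.6]
    - [0,0,0,-8,0,-2,0.6]
    - [0,0,0,-8,0,-2,0.6]

```text
time_s: 11.2
ee_pos: [0.5325, 0.0936, 0.0321]
tcp_rot: [-2.398, 2.029, -0.0]
contact_force: [0.5, 0.3, 0.6]
width: 0.0523
finger_force: 0.0
```

```bash
python3 ends.py .027 -.06
```

```text
11.2 tcp [-0.0354  0.0023] 0.03211106434976126 [0.5199 0.2696 0.5697]
scene 14 [288.3 177.6] [0.017  0.0482]
scene 38 [285.6 184.3] [-0.0087  0.0345]
scene 54 [314.8 202.8] [-0.0024 -0.0683]
side 20 [277.7 182.2] [ 0.0007 -0.0788]
side 116 [241.4 192.6] [0.0011 0.0375]
```

step_arm:
  moves:
    - [0,0,0,10,0,0,0.6]
    - [0,0,0,12,0,-40,0.3]
    - [0,0,0,12,0,-85,0]
    - [0,0,0,-20,0,-100,0]
    - [0,0,0,-20,0,-100,0]
    - [0,0,0,-20,0,-100,0]
    - [0,0,0,-20,0,-100,0]

```text
time_s: 12.0
ee_pos: [0.5283, 0.112, 0.131]
tcp_rot: [2.395, -2.029, -0.002]
contact_force: [0.3, -0.3, -0.8]
width: 0.0118
finger_force: 0.0
```

```bash
python3 ends.py .027 -.06; python3 - <<'E'
from h import *
T=wristT();np.save('T5.npy',T);w=get_image('wrist');b=get_image('side')
f=lambda i:cv2.resize(i[130:250,190:340],None,fx=3,fy=3,interpolation=2)
cv2.imwrite('pics/d5.png',np.hstack([f(b),w[24:,:350]]) if 0 else f(b));cv2.imwrite('pics/w5.png',w)
E
```

```text
12.0 tcp [-0.0166  0.0034] 0.13095266047348353 [ 0.3206 -0.2899 -0.8008]
scene 95 [286.  181.4] [0.0006 0.0418]
scene 52 [314.7 202.8] [-0.0028 -0.0681]
side 20 [277.7 182.2] [ 0.0007 -0.0788]
side 136 [242.5 192.6] [-0.0001  0.0349]
```

View pics/d5.png

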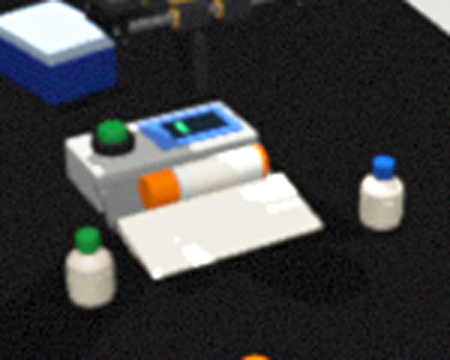

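View pics/w5.png

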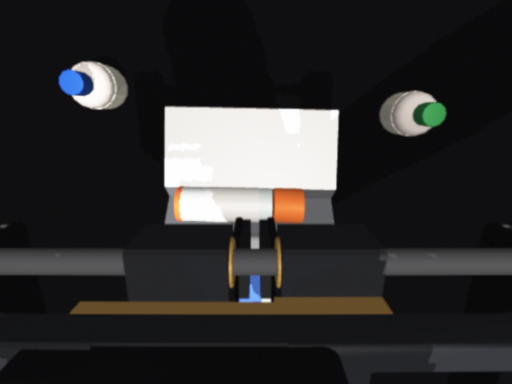

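Both views show the tube seated in the groove. In the wrist view it spans u 174–305 against the groove's 166–335, so it sits about 10 mm off centre, within the limit. Quick check of the reader frame before pressing.

```bash
python3 - <<'E'
from h import *
T=np.load('T5.npy')
for p,z in[((165,107),0),((338,111),0),((164,188),.017),((335,190),.017),((174,204),.027),((305,204),.027)]:print(p,tor(onz('wrist',p,z,T)).round(4))
t=tor(bot.read_state()['ee_pos']);print(t,bot.read_state()['ee_pos'],np.array([.07,.05])-t)
im=get_image('scene');q=hsv(im);
for a,c,l in blobs((q[...,0]>50)&(q[...,0]<75)&(q[...,1]>150)&(q[...,2]>60)):
    print(a,c,tor(onz('scene',c,.058)))
E
```

```text
(165, 107) [-0.0919 -0.0845]
(338, 111) [-0.0879  0.0852]
(164, 188) [-0.0144 -0.087 ]
(335, 190) [-0.012   0.0832]
(174, 204) [-0.0009 -0.0754]
(305, 204) [-0.0007  0.0521]
[-0.0163746  0.0028595] [0.5287823  0.11227801 0.13113161] [0.0863746 0.0471405]
88 [508.64772727  51.86363636] [ 1.30250205 -0.07638449]
33 [303.15151515 162.21212121] [0.07033946 0.0426302 ]
40 [238.9  169.85] [-0.0880412   0.14293898]
4114 [113.58969373 290.16164317] [-0.53730945  0.03891956]
```

step_arm:
  moves:
    - [0,0,0,-45,24,0,0]
    - [0,0,0,-86,46,0,0]
    - [0,0,0,-86,46,10,0]
    - [0,0,0,-86,46,45,0]
    - [0,0,0,-86,46,62,0]
    - [0,0,0,-86,46,65,0]
    - [0,0,0,-86,46,68,0]
    - [0,0,0,-86,46,70,0]

```text
time_s: 13.05
ee_pos: [0.47, 0.19, 0.0626]
tcp_rot: [-2.398, 2.03, -0.001]
contact_force: [-0.8, -0.1, 2.8]
width: 0.0005
finger_force: 1.2
```

step_arm:
  moves:
    - [0,0,0,0,0,1,0]
    - [0,0,0,0,0,2,0]
    - [0,0,0,0,0,3,0]
    - [0,0,0,0,0,4,0]
    - [0,0,0,0,0,5,0]
    - [0,0,0,0,0,6,0]
    - [0,0,0,0,0,6,0]

```text
time_s: 13.75
ee_pos: [0.47, 0.1902, 0.0582]
tcp_rot: [-2.399, 2.028, -0.002]
contact_force: [-3.5, -3.6, 16.6]
width: 0.0005
finger_force: 8.4
```

step_arm:
  moves:
    - [0,0,0,0,0,1,0]
    - [0,0,0,0,0,2,0]
    - [0,0,0,0,0,2,0]

```text
time_s: 14.05
ee_pos: [0.4701, 0.1902, 0.058]
tcp_rot: [-2.399, 2.027, -0.003]
contact_force: [-7.7, -4.9, 29.3]
width: 0.0007
finger_force: 14.4
```

```bash
python3 - <<'E'
from h import *
s=bot.read_state();print(s['ee_pos'],s['contact_force'],s['torque'],tor(s['ee_pos']))
f=lambda i:cv2.resize(i,None,fx=5,fy=5,interpolation=2)
b=get_image('side')[140:220,200:280];a=get_image('scene')[130:210,270:350]
cv2.imwrite('pics/d6.png',np.hstack([f(a),f(b)]))
E
```

```text
[0.47009953 0.19019079 0.0579507 ] [-7.70471842 -4.93634012 29.33588522] [-1.59368133e+00  2.49161934e+00  1.56697998e-03] [0.07015511 0.04787814]
```

View pics/d6.png

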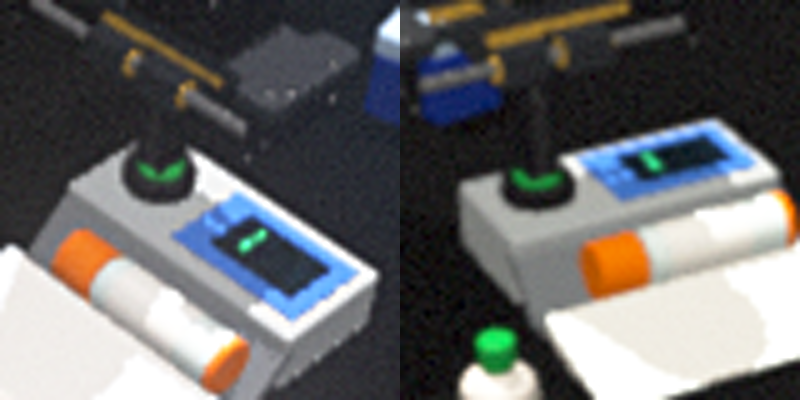

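The pictures show the fingers on the button, with the green sunk into its collar, and the tube still seated. I'll release slowly and read force against height to confirm the full travel.

step_arm:
  moves:
    - [0,0,0,0,0,-2,0]
    - [0,0,0,0,0,-3,0]
    - [0,0,0,0,0,-3,0]
    - [0,0,0,0,0,-3,0]

```text
time_s: 14.55
ee_pos: [0.47, 0.1903, 0.0583]
tcp_rot: [-2.398, 2.028, -0.001]
contact_force: [-1.4, -3.8, 11.4]
width: 0.0005
finger_force: 5.2
```

step_arm:
  moves:
    - [0,0,0,0,0,-1,0]
    - [0,0,0,0,0,-1,0]
    - [0,0,0,0,0,-1,0]

```text
time_s: 14.85
ee_pos: [0.47, 0.1903, 0.0584]
tcp_rot: [-2.398, 2.029, -0.001]
contact_force: [1.5, -2.8, 5.6]
width: 0.0002
finger_force: 2.8
```

step_arm:
  moves:
    - [0,0,0,0,0,-1,0]
    - [0,0,0,0,0,-1,0]
    - [0,0,0,0,0,-1,0]

```text
time_s: 15.15
ee_pos: [0.4699, 0.1905, 0.0592]
tcp_rot: [-2.397, 2.029, -0.0]
contact_force: [0.0, -2.8, 4.1]
width: 0.0001
finger_force: 2.2
```

step_arm:
  moves:
    - [0,0,0,0,0,-1,0]
    - [0,0,0,0,0,-1,0]
    - [0,0,0,0,0,-1,0]

```text
time_s: 15.45
ee_pos: [0.4698, 0.1906, 0.0601]
tcp_rot: [-2.397, 2.029, -0.0]
contact_force: [1.4, -2.0, 4.0]
width: 0.0003
finger_force: 1.9
```

step_arm:
  moves:
    - [0,0,0,0,0,-2,0]
    - [0,0,0,0,0,-2,0]
    - [0,0,0,0,0,-2,0]

```text
time_s: 15.75
ee_pos: [0.4697, 0.1906, 0.0621]
tcp_rot: [-2.397, 2.029, 0.0]
contact_force: [1.4, -0.3, 3.7]
width: 0.0006
finger_force: 1.3
```

step_arm:
  moves:
    - [0,0,0,0,0,-2,0]
    - [0,0,0,0,0,-2,0]
    - [0,0,0,0,0,-2,0]

```text
time_s: 16.05
ee_pos: [0.4694, 0.1905, 0.0639]
tcp_rot: [-2.398, 2.03, 0.001]
contact_force: [-0.2, 0.5, 1.8]
width: 0.0003
finger_force: 0.8
```

The spring force fell from about 5 N to 1.8 N over roughly 6 mm, so the button went fully down. Now I'll lift clear and check.

step_arm:
  moves:
    - [0,0,0,0,0,-10,0]
    - [0,0,0,0,0,-50,0]
    - [0,0,0,0,0,-100,0]
    - [0,0,0,0,0,-120,0]
    - [0,0,0,0,0,-120,0]
    - [0,0,0,0,0,-120,0]
    - [0,0,0,0,0,-120,0]
    - [0,0,0,0,0,-120,0]

```text
time_s: 16.85
ee_pos: [0.4687, 0.1896, 0.1825]
tcp_rot: [2.395, -2.028, -0.001]
contact_force: [-0.7, -0.3, -0.0]
width: 0.0002
finger_force: 0.0
```

```bash
python3 ends.py .027 -.06; python3 - <<'E'
from h import *
b=get_image('side');cv2.imwrite('pics/d7.png',cv2.resize(b[130:280,170:400],None,fx=3,fy=3,interpolation=2))
E
```

```text
16.85 tcp [0.0698 0.0494] 0.18251004664837964 [-0.7137 -0.2576 -0.0196]
scene 94 [285.9 181.4] [0.0005 0.0419]
scene 54 [314.7 202.6] [-0.0023 -0.0678]
side 22 [277.6 182.2] [ 0.001  -0.0786]
side 137 [242.5 192.5] [0.0001 0.0347]
```

View pics/d7.png

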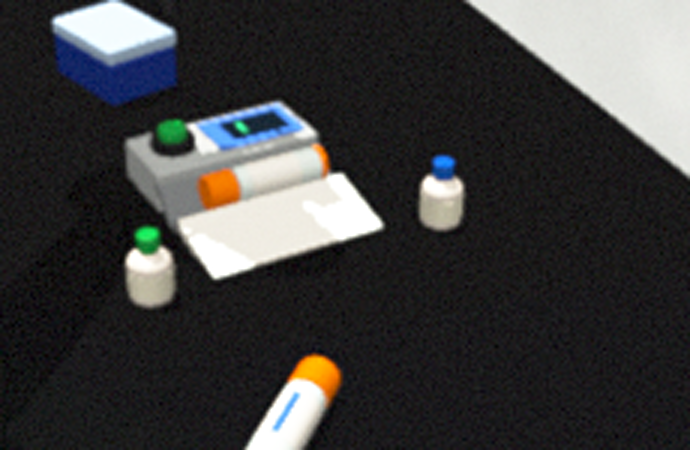

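The tube is seated at crop (265,175), the button is up again at (172,135), and the bottles are standing where they were. Handing in.

```bash
python3 -c "
from bench import job
print(job.sign_off())"
```

```text
the job is handed in; nothing more can be done
None
```

The job is handed in: the tube lies settled in the groove about 10 mm off mid-groove (limit 27 mm), the green button was pressed fully down and is up again, and the bottles look unmoved; sign-off returned no verdict.

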